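Chase the moulded thread in a nylon gear boss and sign it off

ROBOT

A 6-joint arm with a two-finger parallel gripper is mounted at the origin on the work surface. World frame = base frame: x ahead of the robot, y to its left, z up, the work surface at z = 0. Lengths are in m, angles in rad, forces in N, time in s.
With the tool pointing down it reaches from about 0.25 to 0.775 m from the base axis. Payload 4 kg.
Tool frame: the origin (TCP) lies between the finger pads; the fingertips stand 14 mm ahead of it and the grasp point (between the pads) lies 5 mm behind it (tip_reach is the distance from the TCP to the fingertips, in m); z points along the fingers, y is the line along which they close (so a half turn about z gives the same grasp; the last joint's range is limited). The gripper opens to 94 mm and grips with 3 to 60 N. Pads are 16 mm wide; open, the fingers measure 119 mm over their backs; the gripper's body (75 mm by 177 mm) begins 78 mm behind the grasp point.
Start: joints at [-1.294, 0.087, 1.371, -0, 1.684, -0.103], TCP at [0.204, -0.511, 0.22] pointing down, gripper open.
Joint ranges: [-3.1, 3.1], [-0.76, 2.03], [0.27, 2.55], [-1.08, 4.22], [0.17, 2.65], [-2.57, 2.57]. Speed limits (rad/s): [2.79, 2.79, 3.14, 3.14, 3.14, 3.14].

INTERFACE

Orientations are given as [roll, pitch, yaw] about the fixed x, y, z axes, in that order (R = Rz(yaw) Ry(pitch) Rx(roll)).
In Python, from bench import * gives the robot as it stands. The module is installed in compiled form; this text tells all that it offers.
- The arm moves only by the tool servo_tool, never from a script. Its argument "targets" is a list of rows, each a list of 4 numbers: the shift along the tool's x, y, z in cm, then the turn about the tool's z in degrees. A call has 1 to 8 rows; each row is the pose to reach, as a shift and turn from the pose commanded when the call began, along the tool's axes at that moment; what a row does not reach only later rows make up. A row lasts 1/8 s, in which the tool goes at most 62.5 mm and 10.7 degrees, less where a joint would pass 70% of its speed; a pose out of reach is approached as far as the arm can. A call with a gripper value outside its range is refused whole. "claw" is the closure in counts, from 0 (fully open) to 255 (shut), set as the call begins (left out, the last holds). The fingers move at their own pace and stop on an object; the grip force is fixed at half the most. Time passes only in rows, so rows that repeat a pose let the fingers close. It gives the time, the measured TCP pose, the force, the opening and the grip force at its end, in the units of the state.
- get_obs(): the state, without advancing time (a new reading comes with each control period).
- snapshot(name): name is "scene" or "top"; returns the picture (384x512x3 uint8, blue, green, red); there is no depth.
- camera_model(name): a dict with "camera_matrix" (3x3 intrinsics, pixels), "camera_from_world" (4x4, takes a point from world to camera coordinates). Camera axes: x right, y up, looking along -z (the intrinsics and any distortion apply to the point x, -y, -z); pixel columns grow to the right and rows downward; lengths in m; the calibration is good to about 2 mm. A picture is of the moment at which its call begins. camera_model takes no time and is no camera call.
- close_job(): hands the job in; it is judged then, once.
The state is a dict: "time": time; "joint_positions": joint angles; "qvel": joint speeds; "joint_torque": joint torques, N m; "tool_pos": TCP position; "ee_rot": TCP orientation; "wrist_force": force on the tool from outside, world axes, zero at the start; "wrist_torque": the same for the moment, N m; "width": finger opening in m; "finger_force": force on a finger pad.
Only numpy, scipy, OpenCV 4.12 (cv2) and the standard library are available. Lean on these libraries where they do the work, as an engineer would, in place of code of your own. Each camera call takes 0.05 s, during which the arm holds its last target. There are 200 camera calls.

TASK

Chase the thread in the blue gear clamped in the round jig with the tap that stands started in it: turn the tap wrench clockwise half a turn, back it off a quarter turn to break the chip, and repeat (half forward, quarter back, half forward) until the depth collar comes down on the gear's boss, about one full turn in all. Only then press the big green button on the steel control box fully down to sign the gear off, and let go of everything. Leave the case lid, knob cap and pin gauge where they are.

Things in the scene. Friction and masses are not known exactly. Their poses are not given: they have to be found in the camera images.
- jig: Fixed round tapping jig: steel foot 168 mm across, 12 mm high; drum 148 mm across to 42 mm with a white dial (ticks every 15 degrees, heavy ones every quarter turn); a blue nylon gear, 66 mm across, clamped on it by three steel dogs (to 62 mm); the gear's boss, 30 mm across, to 68 mm. Origin: centre of the underside, on the tap's axis; z up; x along a heavy tick, the zero direction.
- tap (a joint): Turn of the tap in rad, growing clockwise from above: at v the wrench's ball end points v clockwise of the jig's x axis. Starts between -0.3 and 0; turns back no farther than -0.4. Sinks 4 mm per turn; at 6.1 its depth collar (27 mm across) meets the boss and it stops. Friction of 0.12 N m holds it where it is left. It cannot be lifted out.
- wrench_hub (a point): Centre of the wrench hub, on the tap's axis, 116 mm above the bench at tap 0: a steel block 44 mm long, 20 mm wide between its flats, 24 mm high. x runs along the wrench bar to the ball end, y across the flats, z up. A 9 mm bar leaves each end at mid height, out to 62 mm from the axis. Below is a 13 mm shank, free for 24 mm down to the collar. Pinched across the flats from above it can be twisted.
- wrench_ball (a point): Centre of the black ball, 17 mm across, on one end of the wrench bar, 64 mm from the tap's axis at hub height. The other end of the bar is plain.
- drag_needle (a joint): Flat brass needle over the dial, reaching 70 mm from the axis: an arm on the tap pushes its upright pin forward and it stays at the farthest turn the tap has reached, in rad, same zero and sense as the tap. Starts at 0. It is there only to be read, not to be moved by hand.
- drag_needle_hub (a point): Centre of the brass needle's hub on the tap's axis, 63 mm above the bench; its x axis points along the needle.
- control_box: Fixed steel control box, 120 x 110 x 70 mm high; origin at the centre of its underside, z up. The green push button is in the middle of its top.
- green_button_top (a point): Centre of the top face of the big green button, 44 mm across, about 92 mm above the bench when up. It is pressed straight down.
- green_button (a joint): Travel of the green button in m: 0 up, 0.006 fully down. It springs back; fully down takes 6 N.
- case_lid_mid (a point): Middle (9 mm above the bench) of a loose clear polystyrene case lid, 60 x 90 x 18 mm. Leave alone.
- knob_cap_mid (a point): Middle (11 mm above the bench) of a loose black ABS knob cap, 40 mm across, 22 mm high. Leave alone.
- gauge_block_mid (a point): Centre of a loose beech block 45 x 60 x 30 mm with an upright steel pin gauge 8 mm thick, 65 mm high in all. Leave alone.
There are look-alikes about, which are no part of the job. Of the things that look like the control_box, the smaller one is meant.

How it is judged:
On the way, in this order (a step that is already met when the one before it is completed fails the run):
1. the tap has been turned forward about half a turn (past 2.4 rad) (value of joint tap above 2.4 rad), for 0.1 s.
2. it is backed off about a quarter turn (at least 1.0 rad behind the drag needle), without having first gone past 3.9 rad (angle between the x axis of wrench_hub and the x axis of drag_needle_hub, either way round above 1 rad and value of joint drag_needle below 3.9 rad), for 0.1 s.
3. it has been turned forward about half a turn again (past 3.9 rad) (value of joint tap above 3.9 rad), for 0.1 s.
4. it is backed off about a quarter turn again (at least 1.0 rad behind the drag needle), without having first gone past 5.5 rad (angle between the x axis of wrench_hub and the x axis of drag_needle_hub, either way round above 1 rad and value of joint drag_needle below 5.5 rad), for 0.1 s.
5. the tap is at depth, the collar on the boss (past 5.9 rad) (value of joint tap above 5.9 rad), for 0.2 s.
6. the green button is pressed down (4.5 mm or more) (value of joint green_button above 0.0045 m), for 0.05 s.
At the end, for the whole second after the job is handed in: The tap is at depth (past 5.9 rad, collar on the boss), the green button has sprung back up (within 1.5 mm), and the case lid, knob cap and pin gauge block are within 20 mm of where they were (value of joint tap above 5.9 rad and value of joint green_button below 0.0015 m and distance of each of case_lid_mid, knob_cap_mid, gauge_block_mid from where it was at the start of the episode below 0.02 m); the robot touches nothing.
It fails at once if the green button is pressed (2.5 mm or more) before the tap is at depth (value of joint green_button above 0.0025 m and value of joint tap below 5.7 rad).
It fails at once if the tap is backed off far more than a quarter turn after the first half turn (below 0.4 rad) (value of joint drag_needle above 2.4 rad and value of joint tap below 0.4 rad).
It fails at once if the tap is backed off far more than a quarter turn after the second half turn (below 1.9 rad) (value of joint drag_needle above 3.95 rad and value of joint tap below 1.9 rad).
It fails at once if the case lid, the knob cap or the pin gauge block is moved by more than 20 mm (distance of any of case_lid_mid, knob_cap_mid, gauge_block_mid from where it was at the start of the episode above 0.02 m).
It also fails if it takes over 67 s, if anything falls off the work surface, if the arm or the gripper's body presses on something with over 40 N, if the wrist force passes 120 N, or if a joint passes its speed limit or range.

## Working session

There is one attempt and no reset: what is moved stays moved. The work goes in short steps, Python scripts to look and compute and a tool call to move; the robot and the scene stay as the last step left them, time stands still between calls to the robot, and variables do not carry over. Pictures are saved under pics/ and viewed, at most 10 in all, crops included, and the job is handed in when it is done.

Besides the shell and the picture viewer there is one more tool, called as name([rows], argument=value, ...), one row to a line, values as JSON. servo_tool: Moves the arm, as the interface text tells. Its arguments: {"type":"object","properties":{"targets":{"type":"array"},"claw":{"type":"number"}},"required":["targets"]}

```bash
mkdir -p pics; cat > h.py <<'E'
from bench import *
import numpy as np, cv2
def ray(n,u,v,z):
    m=camera_model(n);K=np.array(m["camera_matrix"]);T=np.array(m["camera_from_world"])
    d=np.linalg.solve(K,[u,v,1.]);d=np.array([d[0],-d[1],-d[2]])
    R=T[:3,:3];c=-R.T@T[:3,3];d=R.T@d
    return c+d*(z-c[2])/d[2]
def proj(n,p):
    m=camera_model(n);K=np.array(m["camera_matrix"]);T=np.array(m["camera_from_world"])
    q=T[:3,:3]@p+T[:3,3];q=K@[q[0],-q[1],-q[2]];return q[:2]/q[2]
E
python3 - <<'E'
from h import *
a=snapshot("scene");b=snapshot("top")
cv2.imwrite("pics/s0.png",a);cv2.imwrite("pics/t0.png",b)
cv2.imwrite("pics/v0.png",cv2.resize(b,(800,600),interpolation=cv2.INTER_CUBIC))
print(get_obs()); 
for n in("scene","top"):print(camera_model(n))
E
```

```text
{'time': 0.1, 'joint_positions': array([-1.29411172e+00,  8.78774347e-02,  1.37206832e+00,  2.19953704e-06,
        1.68358061e+00, -1.03079367e-01]), 'qvel': array([-0.00055651, -0.00308638, -0.00328305,  0.00067657,  0.0007313 ,
        0.00137281]), 'joint_torque': array([ 1.35459348e-03, -3.41250658e+01, -3.03302336e+01,  7.20084272e-02,
        3.03832570e-02, -1.02993140e-04]), 'tool_pos': array([ 0.20376906, -0.51037574,  0.21844084]), 'ee_rot': array([-3.13966944e+00, -2.01146756e-04,  3.79764024e-01]), 'wrist_force': array([-0.12315931, -0.03355788,  0.25629078]), 'wrist_torque': array([ 0.03499382, -0.01376471,  0.03778688]), 'finger_force': 0.0, 'width': 0.09413108362008665}
{'camera_matrix': array([[397.81219895,   0.        , 253.43519092],
       [  0.        , 397.81219895, 190.1440389 ],
       [  0.        ,   0.        ,   1.        ]]), 'camera_from_world': array([[ 0.85575915,  0.51733151,  0.00666159, -0.51512712],
       [-0.40105964,  0.65518052,  0.64022625,  0.22968589],
       [ 0.32684467, -0.55055117,  0.76815752, -1.15664996],
       [ 0.        ,  0.        ,  0.        ,  1.        ]])}
{'camera_matrix': array([[375.65524244,   0.        , 250.8695326 ],
       [  0.        , 375.65524244, 193.14767842],
       [  0.        ,   0.        ,   1.        ]]), 'camera_from_world': array([[ 2.52987157e-03, -9.99910635e-01, -1.31271701e-02,
        -5.72362594e-02],
       [ 9.85811050e-01,  2.90493729e-04,  1.67858537e-01,
        -6.43722437e-01],
       [-1.67839723e-01, -1.33655699e-02,  9.85723688e-01,
        -8.47930619e-01],
       [ 0.00000000e+00,  0.00000000e+00,  0.00000000e+00,
         1.00000000e+00]])}
```

View pics/v0.png

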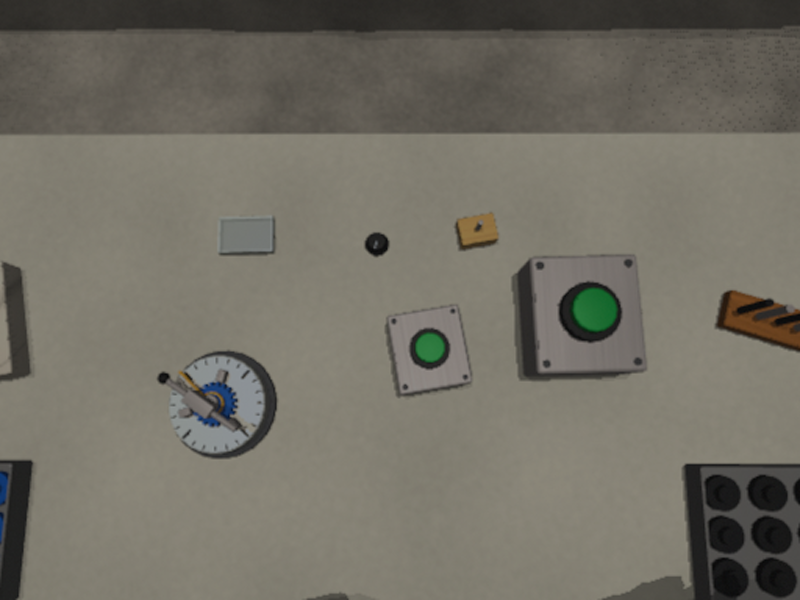

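View pics/s0.png

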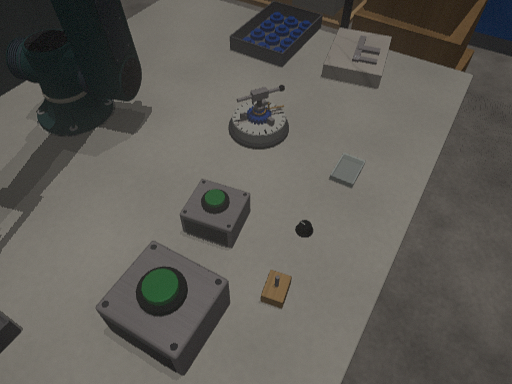

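The top view shows two control boxes: small at (275,223) px and large at (378,199) px. The smaller one fits the description. The jig is at about (141,259), with the ball at about (105,242). I'll confirm with one crop and measure.

```bash
python3 - <<'E'
from h import *
b=cv2.imread("pics/t0.png");a=cv2.imread("pics/s0.png")
c1=cv2.resize(b[215:300,95:185],None,fx=6,fy=6,interpolation=cv2.INTER_CUBIC)[:510,:540]
c2=cv2.resize(b[190:255,240:305],None,fx=4,fy=4,interpolation=cv2.INTER_CUBIC)
c3=cv2.resize(a[75:150,220:295],None,fx=4,fy=3.3,interpolation=cv2.INTER_CUBIC)[:250,:260]
c=np.zeros((510,800,3),np.uint8);c[:,:540]=c1;c[:260,540:]=c2;c[260:260+c3.shape[0],540:540+c3.shape[1]]=c3
cv2.imwrite("pics/c1.png",c)
hsv=cv2.cvtColor(b,cv2.COLOR_BGR2HSV)
g=cv2.inRange(hsv,(45,120,50),(75,255,255))
n,l,s,ce=cv2.connectedComponentsWithStats(g)
for i in range(1,n):
    if s[i,4]>50:print("green",ce[i],s[i,4],ray("top",*ce[i],.092))
hs=cv2.cvtColor(a,cv2.COLOR_BGR2HSV);g=cv2.inRange(hs,(45,100,40),(80,255,255))
n,l,s,ce=cv2.connectedComponentsWithStats(g)
for i in range(1,n):
    if s[i,4]>50:print("green s",ce[i],s[i,4],ray("scene",*ce[i],.092))
w=cv2.inRange(hsv,(0,0,140),(180,70,255));w[:,:95]=0;w[:,190:]=0;w[:215]=0;w[300:]=0
p=cv2.findNonZero(w)
print("dial",cv2.minEnclosingCircle(max(cv2.findContours(w,0,2)[0],key=cv2.contourArea)))
d=cv2.inRange(b,(0,0,0),(45,45,45));d[:,:98]=0;d[:,115:]=0;d[:230]=0;d[255:]=0
m=cv2.moments(d,True);u=(m['m10']/m['m00'],m['m01']/m['m00']);print("ball",u,m['m00'],ray("top",*u,.116))
E
```

```text
green [380.29357798 197.69724771] 654 [ 0.62688848 -0.35240931  0.092     ]
green [274.80872483 222.01006711] 298 [ 0.57098393 -0.11127827  0.092     ]
green s [214.40254237 196.81779661] 236 [ 0.572571   -0.11142198  0.092     ]
green s [159.41030928 285.43092784] 970 [ 0.60470887 -0.3288758   0.092     ]
dial ((141.73077392578125, 255.26922607421875), 28.39008331298828)
ball (104.21428571428571, 241.28571428571428) 28.0 [0.5258668 0.2648251 0.116    ]
```

View pics/c1.png

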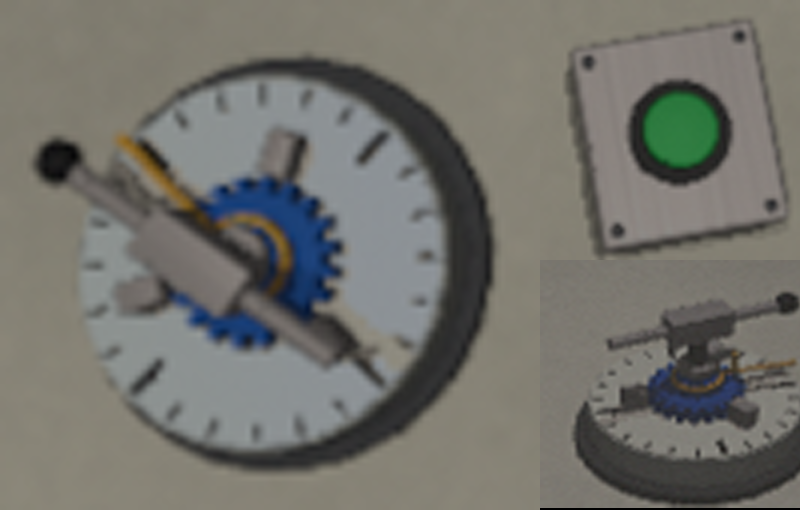

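The crop shows the ball at (104.7,241.8), hub at (126.7,257.8), plain bar end at about (152,273), and the needle as brass up-left. The small box's button reads the same in both views (0.571,-0.111).

```bash
python3 - <<'E'
from h import *
P={}
for n,ba,en,hu in(("top",(104.7,241.8),(152,273),(126.7,257.8)),("scene",(281.8,87.7),(238.3,100.5),(259.5,92.6))):
    b=ray(n,*ba,.116);e=ray(n,*en,.116);h=ray(n,*hu,.122)
    c=e+(b-e)*62/126
    print(n,b,e,"hub",h,"mid",c,np.linalg.norm(b-e),"ang",np.degrees(np.arctan2(*(b-e)[1::-1])))
n0=ray("top",95+120/6,215+138/6,.063);print("needle tip",n0,"dial c",ray("top",95+265/6,215+262/6,.042))
for c in[b for b in()]:0
h=ray("top",126.7,257.8,.122);print("needle ang",np.degrees(np.arctan2(n0[1]-h[1],n0[0]-h[0])))
o=get_obs();print(o["tool_pos"],np.degrees(o["ee_rot"]))
E
```

```text
top [0.52474758 0.26367589 0.116     ] [0.45798302 0.15626859 0.116     ] hub [0.49025508 0.21107791 0.122     ] mid [0.49083542 0.2091198  0.116     ] 0.12646673471080283 ang 58.13484436726556
scene [0.5259244  0.26805622 0.116     ] [0.4578005  0.16286086 0.116     ] hub [0.49089139 0.21218381 0.122     ] mid [0.49132178 0.21462366 0.116     ] 0.1253272832840265 ang 57.07314116453728
needle tip [0.53569403 0.26132244 0.063     ] dial c [0.48809422 0.20847977 0.042     ]
needle ang 47.875191195326394
[ 0.20376906 -0.51037574  0.21844084] [-1.79889808e+02 -1.15248602e-02  2.17588758e+01]
```

servo_tool([
  [3.3, -3.5, 0, -10],
  [6.6, -7, 0, -20],
  [10, -10.5, 0, -30],
  [13.3, -14, 0, -40],
  [16.6, -17.6, 0, -50],
  [20, -21.1, 0, -60],
  [23.3, -24.6, 0, -70],
  [26.7, -28.2, 0, -80],
], claw=0)

```text
time: 1.1
tool_pos: [0.3474, -0.1483, 0.2191]
ee_rot: [-3.141, -0.0, 1.781]
wrist_force: [1.0, -0.2, -0.1]
width: 0.0936
finger_force: 0.0
```

```bash
cat >> h.py <<'E'
def go(x,y,z,yaw=None):
    o=get_obs();p=o["tool_pos"];w=o["ee_rot"][2];d=np.array([x,y,z])-p
    t=0 if yaw is None else (np.degrees(w)-yaw+180)%360-180
    print("t",round(o["time"],2),"pos",p.round(4),"yaw",np.degrees(w).round(1),"q6",np.degrees(o["joint_positions"][5]).round(1))
    print("shift cm",(100*np.array([d[0]*np.cos(w)+d[1]*np.sin(w),d[0]*np.sin(w)-d[1]*np.cos(w),-d[2]])).round(2),"turn",round(t,1))
E
python3 -c "
from h import *
go(.4907,.211,.2,237.6)"
```

```text
t 1.1 pos [ 0.3474 -0.1483  0.2191] yaw 102.1 q6 -43.8
shift cm [32.15 21.52  1.91] turn -135.5
```

servo_tool([
  [4, 2.7, 0, -10],
  [8, 5.4, 0, -20],
  [12, 8, 0, -30],
  [16, 10.7, 0, -40],
  [20, 13.4, 0, -50],
  [24, 16.1, 0, -60],
  [28, 18.8, 0, -70],
  [32.1, 21.5, 0, -80],
])

```text
time: 2.1
tool_pos: [0.4925, 0.2096, 0.2189]
ee_rot: [-3.141, -0.001, -3.105]
wrist_force: [0.8, 0.2, -0.4]
width: 0.0939
finger_force: 0.0
```

servo_tool([
  [0, 0, 0, -10],
  [0, 0, 0, -20],
  [0, 0, 0, -30],
  [0, 0, 0, -40],
  [0, 0, 0, -50],
  [0, 0, 0, -55.5],
  [0, 0, 0, -55.5],
])

```text
time: 2.98
tool_pos: [0.4921, 0.2081, 0.2188]
ee_rot: [3.141, -0.001, -2.143]
wrist_force: [-0.1, -0.2, 0.9]
width: 0.0939
finger_force: 0.0
```

```bash
python3 -c "
from h import *
go(.4907,.211,.115,237.6)
a=snapshot('scene');b=snapshot('top')
c=np.hstack([cv2.resize(a[50:150,200:300],(400,400)),cv2.resize(b[200:300,90:190],(400,400))])
cv2.imwrite('pics/c2.png',c)"
```

```text
t 2.98 pos [0.4921 0.2081 0.2188] yaw -122.8 q6 -130.4
shift cm [-0.17  0.28 10.38] turn -0.4
```

View pics/c2.png

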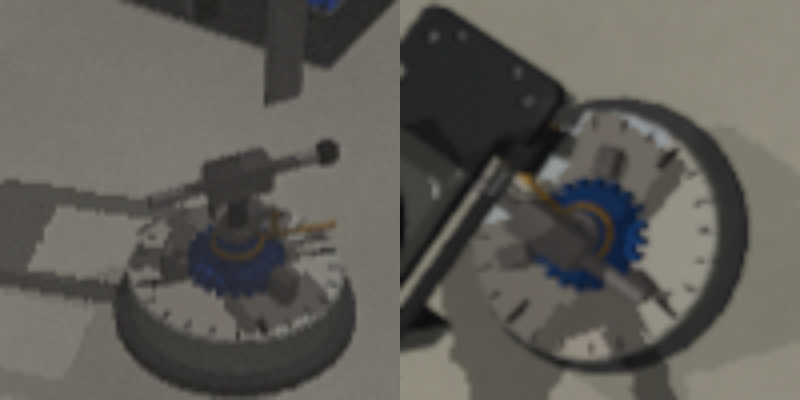

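The gripper is above the hub, with fingers either side of the flats and a clear way down. Descend and close.

servo_tool([
  [-0.1, 0.3, 2, 0],
  [-0.2, 0.3, 4, 0],
  [-0.2, 0.3, 6, 0],
  [-0.2, 0.3, 8, 0],
  [-0.2, 0.3, 9.5, 0],
  [-0.2, 0.3, 10.2, 0],
  [-0.2, 0.3, 10.2, 0],
])

```text
time: 3.95
tool_pos: [0.4908, 0.2114, 0.1172]
ee_rot: [3.141, -0.001, -2.142]
wrist_force: [1.1, 0.0, 0.2]
width: 0.0939
finger_force: 0.0
```

servo_tool([
  [0, 0, 0, 0],
  [0, 0, 0, 0],
  [0, 0, 0, 0],
  [0, 0, 0, 0],
  [0, 0, 0, 0],
  [0, 0, 0, 0],
  [0, 0, 0, 0],
  [0, 0, 0, 0],
], claw=255)

```text
time: 4.95
tool_pos: [0.4906, 0.2116, 0.1174]
ee_rot: [3.141, -0.0, -2.142]
wrist_force: [-0.7, 0.0, -1.2]
width: 0.0201
finger_force: 29.9
```

servo_tool([
  [0, 0, 0.01, 8],
  [0, 0, 0.02, 18],
  [0, 0, 0.03, 28],
  [0, 0, 0.04, 38],
  [0, 0, 0.05, 48],
  [0, 0, 0.06, 58],
  [0, 0, 0.07, 68],
  [0, 0, 0.09, 78],
])

```text
time: 5.95
tool_pos: [0.491, 0.2107, 0.1166]
ee_rot: [-3.14, 0.001, 2.774]
wrist_force: [-0.8, -2.2, 0.2]
width: 0.0196
finger_force: 29.9
```

servo_tool([
  [0, 0, 0.01, 10],
  [0, 0, 0.02, 20],
  [0, 0, 0.03, 30],
  [0, 0, 0.04, 40],
  [0, 0, 0.05, 50],
  [0, 0, 0.06, 60],
  [0, 0, 0.07, 70],
  [0, 0, 0.09, 80],
])

```text
time: 6.95
tool_pos: [0.49, 0.2102, 0.1156]
ee_rot: [-3.14, 0.003, 1.378]
wrist_force: [-2.4, -3.3, 1.9]
width: 0.02
finger_force: 29.9
```

servo_tool([
  [0, 0, 0.01, 8],
  [0, 0, 0.02, 15],
  [0, 0, 0.02, 17],
  [0, 0, 0.02, 17],
  [0, 0, 0.02, 17],
])

```text
time: 7.58
tool_pos: [0.4898, 0.2103, 0.1154]
ee_rot: [-3.14, 0.004, 1.087]
wrist_force: [-4.4, -3.5, 2.8]
width: 0.0196
finger_force: 29.9
```

```bash
python3 -c "
from h import *
go(.4907,.211,.115,237.6)
o=get_obs();print(o['wrist_force'],o['wrist_torque'])
a=snapshot('scene');b=snapshot('top')
c=np.hstack([cv2.resize(a[50:150,200:300],(400,400)),cv2.resize(b[200:300,90:190],(400,400))])
cv2.imwrite('pics/c3.png',c)"
```

```text
t 7.58 pos [0.4898 0.2103 0.1154] yaw 62.3 q6 44.9
shift cm [0.1  0.04 0.04] turn -175.3
[-4.41294713 -3.47709259  2.80596955] [-0.61258091  0.5675939   0.05336305]
```

View pics/c3.png

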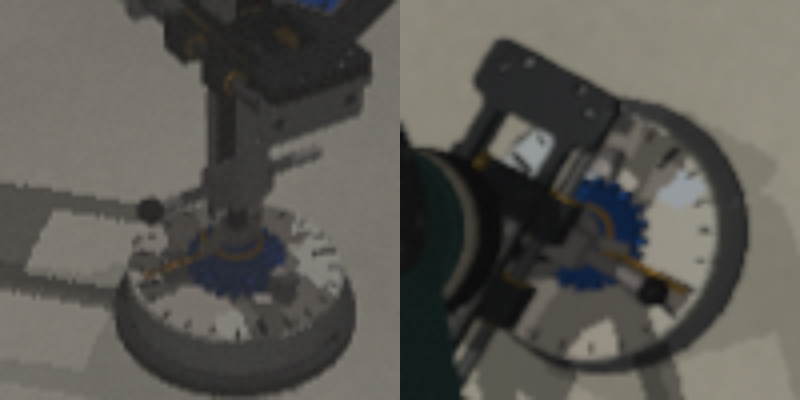

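The ball has turned half round with the needle just ahead of it (tap about 2.88). Next: back off 80°, forward 160°, back 80°.

servo_tool([
  [0, 0, -0.01, -10],
  [0, 0, -0.02, -20],
  [0, 0, -0.03, -30],
  [0, 0, -0.04, -40],
  [0, 0, -0.05, -50],
  [0, 0, -0.06, -60],
  [0, 0, -0.07, -70],
  [0, 0, -0.09, -80],
])

```text
time: 8.68
tool_pos: [0.4908, 0.2105, 0.1164]
ee_rot: [-3.14, 0.001, 2.489]
wrist_force: [-0.3, -2.9, 0.6]
width: 0.0201
finger_force: 29.9
```

servo_tool([
  [0, 0, 0, 0],
  [0, 0, 0, 0],
  [0, 0, 0, 0],
])

```text
time: 9.05
tool_pos: [0.4908, 0.2105, 0.1163]
ee_rot: [-3.14, 0.001, 2.481]
wrist_force: [-1.9, -5.2, 2.1]
width: 0.0199
finger_force: 29.9
```

servo_tool([
  [0, 0, 0.01, 10],
  [0, 0, 0.02, 20],
  [0, 0, 0.03, 30],
  [0, 0, 0.04, 40],
  [0, 0, 0.05, 50],
  [0, 0, 0.06, 60],
  [0, 0, 0.07, 70],
  [0, 0, 0.09, 80],
])

```text
time: 10.05
tool_pos: [0.4899, 0.2104, 0.1154]
ee_rot: [-3.14, 0.004, 1.079]
wrist_force: [-4.3, -5.3, 4.3]
width: 0.0195
finger_force: 29.9
```

servo_tool([
  [0, 0, 0.01, 10],
  [0, 0, 0.02, 20],
  [0, 0, 0.03, 30],
  [0, 0, 0.04, 40],
  [0, 0, 0.05, 50],
  [0, 0, 0.06, 60],
  [0, 0, 0.07, 70],
  [0, 0, 0.09, 80],
])

```text
time: 11.05
tool_pos: [0.4895, 0.2113, 0.1145]
ee_rot: [3.14, 0.003, -0.316]
wrist_force: [-5.1, -3.6, 3.6]
width: 0.0199
finger_force: 30.0
```

servo_tool([
  [0, 0, 0, 0],
  [0, 0, 0, 0],
  [0, 0, 0, 0],
])

```text
time: 11.42
tool_pos: [0.4895, 0.2113, 0.1145]
ee_rot: [3.14, 0.003, -0.312]
wrist_force: [-5.0, -4.0, 3.2]
width: 0.0195
finger_force: 29.9
```

```bash
python3 -c "
from h import *
go(.4907,.211,.115,237.6)
a=snapshot('scene');b=snapshot('top')
c=np.hstack([cv2.resize(a[50:150,200:300],(400,400)),cv2.resize(b[200:300,90:190],(400,400))])
cv2.imwrite('pics/c4.png',c)"
```

```text
t 11.43 pos [0.4895 0.2113 0.1145] yaw -17.8 q6 125.1
shift cm [ 0.13 -0.01 -0.05] turn 104.6
```

View pics/c4.png

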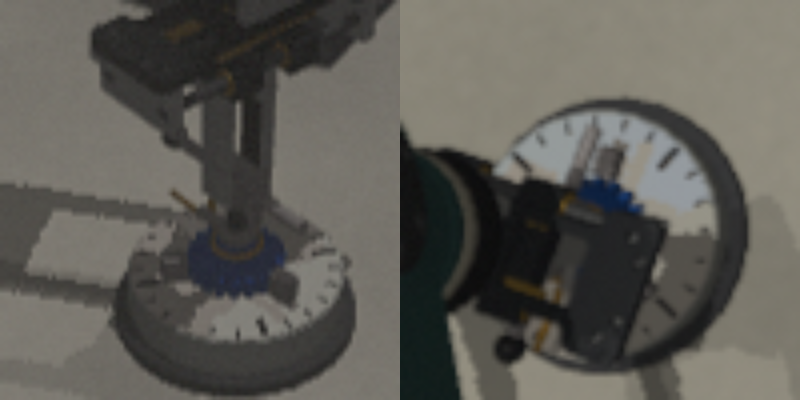

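The ball now points toward the base, with the needle beside it (tap about 4.3). Next: back off 80°, release, lift, and unwind the wrist by 180°.

servo_tool([
  [0, 0, -0.01, -10],
  [0, 0, -0.02, -20],
  [0, 0, -0.03, -30],
  [0, 0, -0.04, -40],
  [0, 0, -0.05, -50],
  [0, 0, -0.06, -60],
  [0, 0, -0.07, -70],
  [0, 0, -0.09, -80],
])

```text
time: 12.52
tool_pos: [0.4899, 0.2104, 0.1154]
ee_rot: [-3.14, 0.003, 1.09]
wrist_force: [-4.2, -5.7, 3.0]
width: 0.0197
finger_force: 29.9
```

servo_tool([
  [0, 0, 0, 0],
  [0, 0, 0, 0],
  [0, 0, 0, 0],
])

```text
time: 12.9
tool_pos: [0.4899, 0.2104, 0.1155]
ee_rot: [-3.141, 0.004, 1.085]
wrist_force: [-4.3, -7.0, 4.0]
width: 0.0198
finger_force: 30.0
```

servo_tool([
  [0, 0, 0, 0],
  [0, 0, 0, 0],
  [0, 0, 0, 0],
  [0, 0, 0, 0],
  [0, 0, 0, 0],
  [0, 0, -2, 0],
  [0, 0, -4, 0],
  [0, 0, -5, 0],
], claw=0)

```text
time: 13.9
tool_pos: [0.4915, 0.2117, 0.1668]
ee_rot: [3.14, -0.001, 1.087]
wrist_force: [-0.7, 1.3, -0.9]
width: 0.0934
finger_force: 0.0
```

servo_tool([
  [0, 0, 0, -10],
  [0, 0, 0, -20],
  [0, 0, 0, -30],
  [0, 0, 0, -40],
  [0, 0, 0, -50],
  [0, 0, 0, -60],
  [0, 0, 0, -70],
  [0, 0, 0, -80],
])

```text
time: 14.9
tool_pos: [0.4907, 0.2114, 0.165]
ee_rot: [-3.141, -0.0, 2.489]
wrist_force: [0.2, 0.0, 0.1]
width: 0.094
finger_force: 0.0
```

servo_tool([
  [0, 0, 0, -10],
  [0, 0, 0, -20],
  [0, 0, 0, -30],
  [0, 0, 0, -40],
  [0, 0, 0, -50],
  [0, 0, 0, -60],
  [0, 0, 0, -70],
  [0, 0, 0, -80],
])

```text
time: 15.9
tool_pos: [0.4907, 0.2114, 0.165]
ee_rot: [3.141, -0.001, -2.398]
wrist_force: [-0.5, -0.2, -0.3]
width: 0.094
finger_force: 0.0
```

servo_tool([
  [0, 0, 0, -10],
  [0, 0, 0, -20],
  [0, 0, 0, -20],
  [0, 0, 0, -20],
])

```text
time: 16.4
tool_pos: [0.4908, 0.2114, 0.1652]
ee_rot: [3.141, -0.0, -2.057]
wrist_force: [-0.5, -0.1, -0.4]
width: 0.0939
finger_force: 0.0
```

```bash
python3 -c "
from h import *
go(.4907,.2112,.1152)
a=snapshot('scene');b=snapshot('top')
c=np.hstack([cv2.resize(a[50:150,200:300],(400,400)),cv2.resize(b[200:300,90:190],(400,400))])
cv2.imwrite('pics/c5.png',c)"
```

```text
t 16.4 pos [0.4908 0.2114 0.1652] yaw -117.9 q6 -134.9
shift cm [0.03 0.   5.  ] turn 0
```

View pics/c5.png

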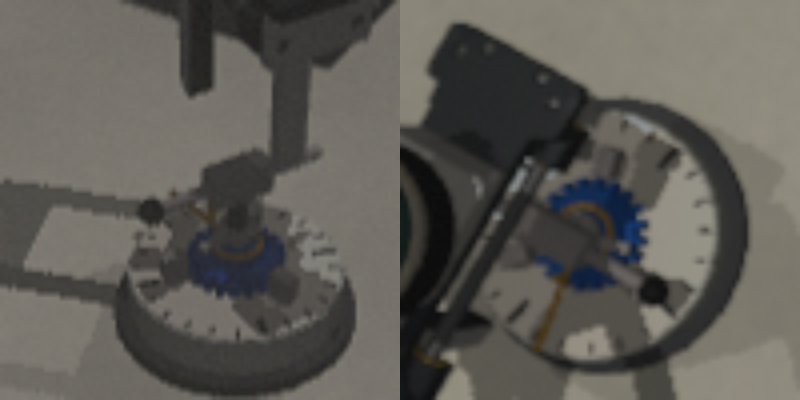

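The needle stays about 80° ahead of the backed-off ball, and the fingers again straddle the flats. Regrasp and run to depth.

servo_tool([
  [0, 0, 2, 0],
  [0, 0, 4, 0],
  [0, 0, 4.8, 0],
  [0, 0, 4.9, 0],
  [0, 0, 4.9, 0],
])

```text
time: 17.12
tool_pos: [0.4914, 0.2116, 0.1173]
ee_rot: [-3.141, 0.001, -2.055]
wrist_force: [-0.2, -0.7, -0.1]
width: 0.094
finger_force: 0.0
```

servo_tool([
  [0, 0, 0, 0],
  [0, 0, 0, 0],
  [0, 0, 0, 0],
  [0, 0, 0, 0],
  [0, 0, 0, 0],
  [0, 0, 0, 0],
  [0, 0, 0, 0],
  [0, 0, 0, 0],
], claw=255)

```text
time: 18.12
tool_pos: [0.4905, 0.2117, 0.1164]
ee_rot: [3.14, -0.0, -2.055]
wrist_force: [-0.4, 0.3, 0.6]
width: 0.0195
finger_force: 30.0
```

servo_tool([
  [0, 0, 0.01, 10],
  [0, 0, 0.02, 20],
  [0, 0, 0.03, 30],
  [0, 0, 0.04, 40],
  [0, 0, 0.05, 50],
  [0, 0, 0.06, 60],
  [0, 0, 0.07, 70],
  [0, 0, 0.09, 80],
])

```text
time: 19.12
tool_pos: [0.4909, 0.2108, 0.1156]
ee_rot: [-3.14, 0.0, 2.826]
wrist_force: [-0.1, -2.3, 0.3]
width: 0.0195
finger_force: 30.0
```

servo_tool([
  [0, 0, 0.01, 10],
  [0, 0, 0.02, 20],
  [0, 0, 0.03, 30],
  [0, 0, 0.04, 40],
  [0, 0, 0.05, 50],
  [0, 0, 0.06, 60],
  [0, 0, 0.07, 70],
  [0, 0, 0.09, 80],
])

```text
time: 20.12
tool_pos: [0.4901, 0.2102, 0.1146]
ee_rot: [-3.14, 0.003, 1.43]
wrist_force: [-3.9, -3.4, 2.2]
width: 0.0197
finger_force: 30.0
```

servo_tool([
  [0, 0, 0.01, 6],
  [0, 0, 0.02, 12],
  [0, 0, 0.02, 16],
  [0, 0, 0.03, 19],
  [0, 0, 0.03, 19],
  [0, 0, 0.03, 19],
])

```text
time: 20.88
tool_pos: [0.4899, 0.2103, 0.1144]
ee_rot: [-3.14, 0.003, 1.104]
wrist_force: [-3.2, -2.7, 2.5]
width: 0.0196
finger_force: 30.0
```

```bash
python3 -c "
from h import *
go(.4907,.2112,.1152)
o=get_obs();print(o['wrist_torque'],o['joint_torque'][5],o['wrist_force'])"
```

```text
t 20.88 pos [0.4899 0.2103 0.1144] yaw 63.3 q6 43.9
shift cm [ 0.12  0.03 -0.08] turn 0
[-0.59267852  0.54766937 -0.04148468] -0.06017590407282114 [-3.17287219 -2.68909741  2.5396535 ]
```

servo_tool([
  [0, 0, 0, 2],
  [0, 0, 0, 4],
  [0, 0, 0, 6],
  [0, 0, 0, 6],
])

```text
time: 21.38
tool_pos: [0.4898, 0.2104, 0.1144]
ee_rot: [-3.141, 0.004, 1.0]
wrist_force: [-4.4, -3.2, 2.9]
width: 0.0198
finger_force: 30.0
```

```bash
python3 -c "
from h import *
go(.4907,.2112,.1152)
o=get_obs();print(o['wrist_torque'],o['joint_torque'][5],o['wrist_force'])"
```

```text
t 21.38 pos [0.4898 0.2104 0.1144] yaw 57.3 q6 49.9
shift cm [ 0.12  0.03 -0.08] turn 0
[-0.54803871  0.54387471  0.07320277] 0.14286582358181477 [-4.3920479  -3.15798101  2.94421982]
```

servo_tool([
  [0, 0, 0, 2],
  [0, 0, 0, 4],
  [0, 0, 0, 6],
  [0, 0, 0, 6],
])

```text
time: 21.88
tool_pos: [0.4902, 0.2109, 0.1144]
ee_rot: [-3.141, 0.002, 0.896]
wrist_force: [-4.6, -3.3, 4.2]
width: 0.021
finger_force: 32.2
```

```bash
python3 -c "
from h import *
go(.4907,.2112,.1152)
o=get_obs();print(o['wrist_torque'],o['joint_torque'][5],o['wrist_force'])"
```

```text
t 21.88 pos [0.4902 0.2109 0.1144] yaw 51.3 q6 55.9
shift cm [ 0.05  0.03 -0.08] turn 0
[-0.56500699  0.70834512  0.8398919 ] 0.9213750623166561 [-4.61616501 -3.28100439  4.23324554]
```

Torque has jumped to 0.9 N m, so the collar is on the boss. Relax the twist slightly, open and lift.

servo_tool([
  [0, 0, 0, -2],
  [0, 0, 0, -4],
  [0, 0, 0, -4],
])

```text
time: 22.25
tool_pos: [0.4902, 0.2109, 0.1144]
ee_rot: [-3.141, 0.002, 0.964]
wrist_force: [-4.6, -2.3, 2.4]
width: 0.0203
finger_force: 29.4
```

servo_tool([
  [0, 0, 0, 0],
  [0, 0, 0, 0],
  [0, 0, 0, 0],
  [0, 0, 0, 0],
  [0, 0, 0, 0],
  [0, 0, -3, 0],
  [0, 0, -7, 0],
  [0, 0, -10, 0],
], claw=0)

```text
time: 23.25
tool_pos: [0.4913, 0.2116, 0.2162]
ee_rot: [3.14, -0.001, 0.964]
wrist_force: [0.2, -0.2, -0.5]
width: 0.0934
finger_force: 0.0
```

```bash
python3 -c "
from h import *
go(.571,-.111,.2)"
```

```text
t 23.25 pos [0.4913 0.2116 0.2162] yaw 55.3 q6 52.0
shift cm [-21.97  24.93   1.62] turn 0
```

servo_tool([
  [-2.7, 3.1, 0, 0],
  [-5.5, 6.2, 0, 0],
  [-8.2, 9.3, 0, 0],
  [-11, 12.5, 0, 0],
  [-13.7, 15.6, 0, 0],
  [-16.5, 18.7, 0, 0],
  [-19.2, 21.8, 0, 0],
  [-22, 24.9, 0, 0],
], claw=255)

```text
time: 24.25
tool_pos: [0.5705, -0.1125, 0.2144]
ee_rot: [3.141, -0.0, 0.964]
wrist_force: [0.1, -0.3, -0.8]
width: 0.0174
finger_force: 0.0
```

servo_tool([
  [0, 0, 2, 0],
  [0, 0, 4, 0],
  [0, 0, 6, 0],
  [0, 0, 7, 0],
  [0, 0, 7, 0],
])

```text
time: 24.88
tool_pos: [0.5698, -0.1111, 0.1436]
ee_rot: [-3.14, 0.001, 0.965]
wrist_force: [-0.5, 0.7, 1.0]
width: 0.0005
finger_force: 0.0
```

```bash
python3 -c "
from h import *
go(.571,-.111,.098)
print(get_obs()['width'])
a=snapshot('scene');b=snapshot('top')
c=np.hstack([cv2.resize(a[70:150,180:300],(400,267)),cv2.resize(b[190:290,90:240],(400,267))])
c=np.vstack([c,np.hstack([cv2.resize(a[160:240,170:290],(400,267)),cv2.resize(b[180:280,210:360],(400,267))])])
cv2.imwrite('pics/c6.png',c)"
```

```text
t 24.88 pos [ 0.5698 -0.1111  0.1436] yaw 55.3 q6 18.1
shift cm [0.07 0.09 4.56] turn 0
0.0005435468236100617
```

View pics/c6.png

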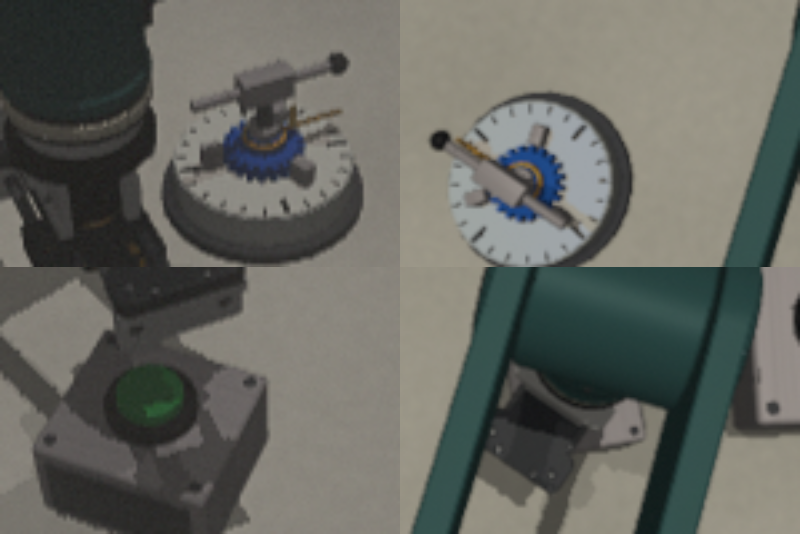

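The tap is a full turn from its start: ball back at about (105,242) px and needle beneath it, so it sits at about 6.1. I'll check where the fingertips are over the button.

```bash
python3 -c "
from h import *
for z in(.13,.16,.2,.225,.092): print(z,proj('scene',np.array([.5698,-.1111,z])))
a=snapshot('scene')
cv2.imwrite('pics/c7.png',cv2.resize(a[110:250,140:320],(720,560)))"
```

```text
0.13 [212.08787855 184.44219054]
0.16 [210.97724847 174.558339  ]
0.2 [209.39102908 160.44206635]
0.225 [208.3324239  151.02120102]
0.092 [213.40704763 196.1818972 ]
```

View pics/c7.png

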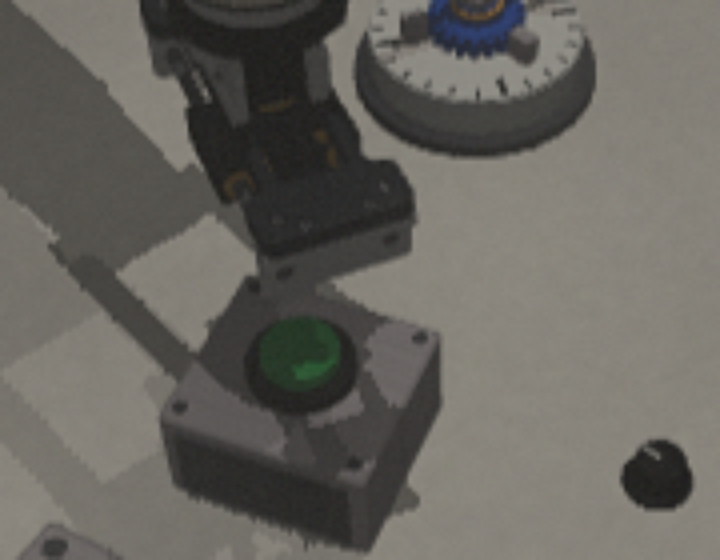

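The closed fingertips (view about (270,287)) sit just above the button. Press slowly.

servo_tool([
  [0, 0, 1.5, 0],
  [0, 0, 3, 0],
  [0, 0, 3.4, 0],
  [0, 0, 3.7, 0],
  [0, 0, 3.9, 0],
  [0, 0, 4.1, 0],
  [0, 0, 4.2, 0],
  [0, 0, 4.2, 0],
])

```text
time: 26.02
tool_pos: [0.5702, -0.1112, 0.1029]
ee_rot: [3.141, -0.0, 0.965]
wrist_force: [-3.3, 1.1, 3.1]
width: 0.0002
finger_force: 2.0
```

servo_tool([
  [0, 0, 0.1, 0],
  [0, 0, 0.2, 0],
  [0, 0, 0.3, 0],
  [0, 0, 0.4, 0],
  [0, 0, 0.4, 0],
])

```text
time: 26.65
tool_pos: [0.5702, -0.1112, 0.1002]
ee_rot: [3.141, -0.0, 0.965]
wrist_force: [-5.5, 1.1, 9.5]
width: 0.0004
finger_force: 5.1
```

servo_tool([
  [0, 0, 0.1, 0],
  [0, 0, 0.15, 0],
  [0, 0, 0.15, 0],
])

```text
time: 27.02
tool_pos: [0.5703, -0.1112, 0.1001]
ee_rot: [3.14, -0.0, 0.965]
wrist_force: [-7.5, 2.6, 15.2]
width: 0.0003
finger_force: 7.5
```

servo_tool([
  [0, 0, -1, 0],
  [0, 0, -3, 0],
  [0, 0, -6, 0],
  [0, 0, -9, 0],
  [0, 0, -11, 0],
  [0, 0, -11, 0],
  [0, 0, -11, 0],
])

```text
time: 27.9
tool_pos: [0.57, -0.1112, 0.2052]
ee_rot: [-3.14, 0.001, 0.964]
wrist_force: [-0.1, -0.8, -0.5]
width: 0.0005
finger_force: 0.0
```

The button bottomed out: position stayed at 0.100 while the force rose to 15 N. The arm is clear, so hand in.

```bash
python3 -c "
from h import *
print(close_job())"
```

```text
the job is handed in; nothing more can be done
None
```

I turned the tap down until the collar met the boss, backing off a quarter turn twice on the way, then pressed the green button fully down, moved the arm clear and handed the job in at about 28 s; no verdict came back.

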